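# Slide the soap case between the jars onto the drying pad

## Task

Push the white soap case along the counter through the narrow gap between the two fixed squat jars, and on until it lies entirely on the grey drying pad behind them. Only push it: it must stay flat on the counter, never lifted, carried or tipped. Leave the other toiletries where they stand.

Things in the scene. Friction and masses are not known exactly. Their poses are not given: they have to be found in the camera images.
- soap_case: (All sizes here and below are in mm.) The closed soap case: a plain white plastic box with a seam round it and a shallow raised panel on its flat lid, 90 long (its x) x 60 wide (its y) x 30 high, about 0.11 to 0.22 kg, free to slide on the counter. Origin: centre of its underside; z up. At the start it stands on the robot's side of the two fixed jars, askew by up to 25 degrees to the way through and up to 60 to one side of it.
- jar_left: The left of two alike squat screw-top jars (amber glass, metal lid), straight round, diameter 52, height 42, stuck to the counter so that it cannot move. Origin: centre of its underside. The free gap between the two jars is 66 to 70 wide.
- jar_right: The right one of the two alike fixed jars, diameter 52, height 42, stuck down. Origin: centre of its underside.
- pad: The grey drying pad let flush into the counter behind the jars (it is no obstacle: its surface is level with the counter to 1 mm). Its frame: origin on the counter midway between the jars (to within 1.5), x horizontal and pointing away from the robot straight through the gap, y to the left along the line between the jars, z up. The pad is the rectangle from x = 30 to x = 160 and from y = -60 to y = +60 in this frame. The frame's yaw in the world lies within 0.3 rad of zero.
- pad_center (a point): Centre of the drying pad's surface, at x = 95, y = 0 in the frame of pad.
- case_fl (a point): Corner of the soap case's underside at its own +x, +y (45 and 30 from its centre).
- case_fr (a point): Corner of the soap case's underside at its own +x, -y (45 and 30 from its centre).
- case_bl (a point): Corner of the soap case's underside at its own -x, +y (45 and 30 from its centre).
- case_br (a point): Corner of the soap case's underside at its own -x, -y (45 and 30 from its centre).
- cream_tin: Bystander, loose: low round metal cream tin, diameter 54, height 22. Origin: centre of its underside. Leave it alone.
- serum: Bystander, loose: small bottle with a wooden cap, diameter 30, height 60. Origin: centre of its underside. Leave it alone.
- balm_jar: Bystander, loose: small dark-lidded jar, diameter 44, height 34. Origin: centre of its underside. Leave it alone.
- tumbler: Bystander, loose: ceramic tooth mug without a handle, rim diameter 72, height 90. Origin: centre of its underside. Leave it alone.
- shampoo: Bystander, loose: tall shampoo bottle, diameter 60, height 190. Origin: centre of its underside. Leave it alone.
- detergent: Bystander, loose: squat detergent bottle, diameter 68, height 130. Origin: centre of its underside. Leave it alone.
- nail_brush: Bystander, loose: wooden nail brush lying bristles down, 85 x 38 x 30. Origin: centre of its underside. Leave it alone.
Not all that is in view belongs to the job. What is shaped like the soap_case but blue or brown is not meant.

How it is judged (in metres and radians):
On the way:
1. the soap case is between the two jars (x of soap_case in the frame of pad between -0.025 and 0.025 m and y of soap_case in the frame of pad between -0.014 and 0.014 m), for 0.05 s.
At the end, for the whole second after the job is handed in: The soap case, having passed between the jars, lies flat and at rest with all four corners of its underside on the drying pad (3 mm over the pad's edge is allowed) (x of case_fl in the frame of pad between 0.027 and 0.163 m and y of case_fl in the frame of pad between -0.063 and 0.063 m and x of case_fr in the frame of pad between 0.027 and 0.163 m and y of case_fr in the frame of pad between -0.063 and 0.063 m and x of case_bl in the frame of pad between 0.027 and 0.163 m and y of case_bl in the frame of pad between -0.063 and 0.063 m and x of case_br in the frame of pad between 0.027 and 0.163 m and y of case_br in the frame of pad between -0.063 and 0.063 m and height (world z) of soap_case below 0.004 m and angle between soap_case's own z axis and vertical below 0.06 rad and linear speed of soap_case below 0.01 m/s); the robot touches nothing.
It fails at once if the soap case is lifted (underside's centre over 12 mm above the counter) or tipped by more than 0.25 rad (height (world z) of soap_case above 0.012 m or angle between soap_case's own z axis and vertical above 0.25 rad).
It fails at once if another toiletry is moved by more than 25 mm or tipped by more than 0.4 rad (distance of any of cream_tin, serum, balm_jar, tumbler, shampoo, detergent, nail_brush from where it was at the start of the episode above 0.025 m or angle between any of cream_tin, serum, balm_jar, tumbler, shampoo, detergent, nail_brush's own z axis and vertical above 0.4 rad).
It also fails if it takes over 58 s, if anything falls off the work surface, if the arm or the gripper's body presses on something with over 40 N, if the wrist force passes 120 N, or if a joint passes its speed limit or range.

## Robot

A 7-joint arm with a two-finger parallel gripper is mounted at the origin on the work surface. World frame = base frame: x ahead of the robot, y to its left, z up, the work surface at z = 0. Lengths are in mm, angles in rad, forces in N, time in s.
With the tool pointing down it reaches from about 425 to 1025 mm from the base axis. Payload 9.4 kg.
Tool frame: the origin (TCP) lies midway between the tips of the shut fingers; the grasp point (between the pads) lies arm.pinch_z behind it (arm.pinch_z is the distance from the TCP to the grasp point, in mm); z points along the fingers, y is the line along which they close (so a half turn about z gives the same grasp; the last joint's range is limited). The gripper opens to 93 mm and grips with 3 to 60 N. Pads are 15 mm wide; open, the fingers measure 128 mm over their backs; the gripper's body (75 mm by 188 mm) begins 65 mm behind the grasp point.
Start: joints at [-1.226, 0.599, -0.003, 1.599, 0.002, 0.943, -0.08], TCP at [296.823, 661.453, 189.018] pointing down, gripper open.
Joint ranges: [-2.57, 2.57], [-0.35, 1.97], [-1.29, 1.29], [0.11, 2.56], [-1.05, 4.19], [0.11, 1.86], [-2.63, 2.63]. Speed limits (rad/s): [2.22, 2.22, 3.01, 3.01, 3.14, 3.14, 3.14].

## Interface

Orientations are given as a unit quaternion [w, x, y, z].
In Python, from plant import arm, grip, solve_ik, grab_frame, calibration gives the robot as it stands. Calls block until the motion is done:
- arm.movep(position, orientation): joint-space move of the TCP to a pose.
- arm.movel(position, orientation=None, rate=150, until_force=None): straight line of the TCP; orientation=None keeps the orientation; rate is the mean speed in mm/s. With until_force (N) it stops when the force on the tool has changed by that much, and returns True; else False.
- arm.movej(angles): joint-space move.
- grip(opening): finger opening in mm; the grip force is fixed at half the most; returns when the fingers have stopped.
- arm.dwell(seconds).
- solve_ik(position, orientation): joint angles nearest the present ones, or None.
- arm.state(): the state.
- grab_frame(name): name is "side" or "top"; returns (picture, depth): 480x640x3 uint8, blue, green, red; 480x640 float32, mm along the optical axis (not along the pixel's ray), 0 where there is no reading.
- calibration(name): a dict with "camera_matrix" (3x3 intrinsics, pixels), "k1" (the pictures are not rectified: a ray, as slopes to the right and down, at radius r is drawn at 1 + k1 r^2 times it, then the intrinsics apply), "xyz" and "rotation" of the camera in the world. Camera axes: x right, y up, looking along -z (the intrinsics and any distortion apply to the point x, -y, -z); pixel columns grow to the right and rows downward; lengths in mm; the calibration is good to about 2 mm. A picture is of the moment at which its call begins. calibration takes no time and is no camera call.
A pose or a line that the arm cannot do raises arm.PlanningError and nothing moves.
- arm.hand_in(): hands the job in; it is judged then, once.
The state is a dict: "time_s": time; "q": joint angles; "joint_velocities": joint speeds; "tau": joint torques, N m; "eef_pos": TCP position; "ee_rot": TCP orientation; "ft_force": force on the tool from outside, world axes, zero at the start; "torque": the same for the moment, N m; "opening": finger opening in mm; "grasp_force": force on a finger pad.
Only numpy, scipy, OpenCV 4.12 (cv2) and the standard library are available. Lean on these libraries where they do the work, as an engineer would, in place of code of your own. Each camera call takes 0.05 s, during which the arm holds its last target. There are 200 camera calls.

## Working session

There is one attempt and no reset: what is moved stays moved. The work goes in short steps, each a Python script; the robot and the scene stay as the last script left them, time stands still between calls to the robot, and variables do not carry over. Pictures are saved under pics/ and viewed, at most 10 in all, crops included, and the job is handed in when it is done.

```bash
ls; mkdir -p pics
python3 - <<'E'
from plant import *
import cv2
for n in("top","side"):
    p,d=grab_frame(n); cv2.imwrite(f"pics/{n}0.png",p); c=calibration(n); print(n,c)
print(arm.pinch_z, arm.state()["ee_rot"],arm.state()["time_s"])
E
```

```text
pics
top {'camera_matrix': array([[602.30877739,   0.        , 314.48961137],
       [  0.        , 602.30877739, 249.16049057],
       [  0.        ,   0.        ,   1.        ]]), 'k1': -0.016698429181044507, 'xyz': array([ 452.93751802,   71.39003904, 1395.60321834]), 'rotation': array([-0.70004671, -0.03036271,  0.02387507,  0.71305168])}
side {'camera_matrix': array([[623.7332266 ,   0.        , 313.58682004],
       [  0.        , 623.7332266 , 240.07897887],
       [  0.        ,   0.        ,   1.        ]]), 'k1': -0.1293779208635228, 'xyz': array([ 115.43328188, -744.52481349,  664.48302362]), 'rotation': array([ 0.85844541,  0.4534601 , -0.10924379, -0.21333354])}
18.8 [-9.72938693e-05  2.09329671e-01  9.77844906e-01 -6.47609057e-04] 0.1
```

View pics/top0.png

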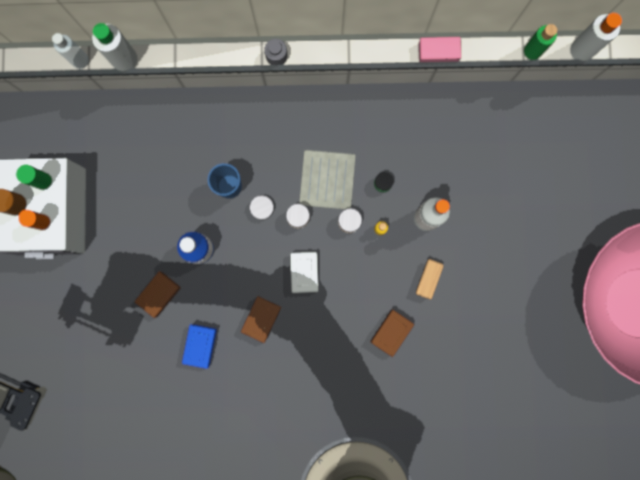

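View pics/side0.png

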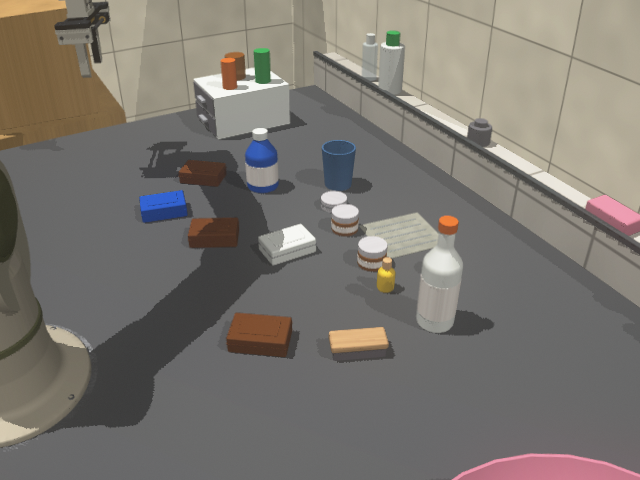

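The top picture shows the white case at about (304,272), the jars at (298,215) and (350,220), the cream tin at (261,207), the serum at (382,228), the balm jar at (384,181) and the pad at about (328,180). I'll enlarge that area to read it more closely.

```bash
cat > h.py <<'E'
from plant import *
import cv2, numpy as np
from scipy.spatial.transform import Rotation as R
def cam(n):
    c=calibration(n); q=c["rotation"]; return c["camera_matrix"],c["k1"],c["xyz"],R.from_quat([q[1],q[2],q[3],q[0]]).as_matrix()
def ray(n,uv):
    K,k,x,M=cam(n); uv=np.atleast_2d(np.float64(uv))
    s=cv2.undistortPoints(uv[:,None],K,np.array([k,0,0,0]))[:,0]
    return x,np.c_[s[:,0],-s[:,1],-np.ones(len(s))]@M.T
def at_z(n,uv,z):
    x,d=ray(n,uv); return x+d*((z-x[2])/d[:,2])[:,None]
def crop(n,f,x0,y0,w,h,s):
    p,d=grab_frame(n); cv2.imwrite(f"pics/{f}.png",cv2.resize(p[y0:y0+h,x0:x0+w],None,fx=s,fy=s,interpolation=cv2.INTER_CUBIC)); return p,d
E
python3 - <<'E'
from h import *
crop("top","t1",230,140,170,170*3//4+40,4)
crop("side","s1",240,180,220,160*1,3.6)
E
```

```text
(no output)
```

View pics/t1.png

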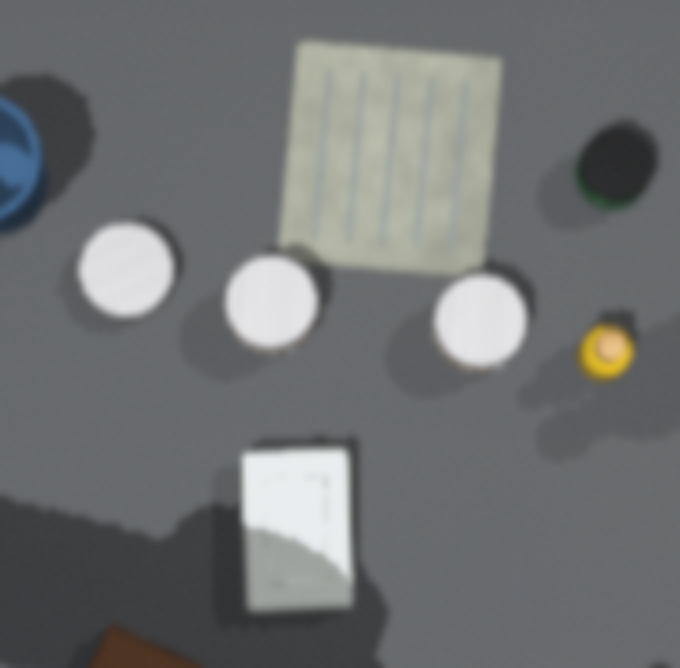

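View pics/s1.png

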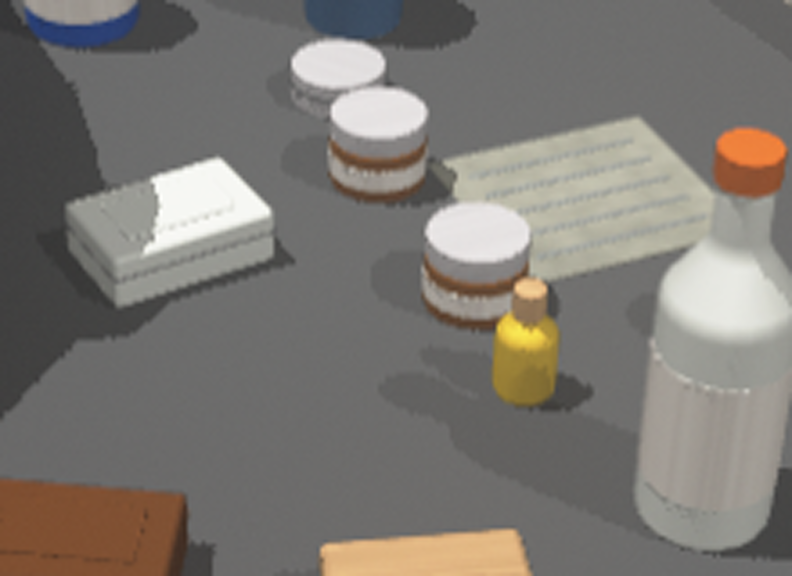

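The enlarged top crop shows the jar lids centred at (272,301) and (481,320). The case's lid corners are at (242,454), (349,449), (353,607) and (248,612), and the pad corners at (298,41), (502,58), (484,275) and (280,250). The side crop shows the same objects and the way to the gap is clear.

Run:
```python
from h import *
np.set_printoptions(precision=1,suppress=True)
T=lambda a:np.array([230,140])+(np.array(a)+.5)/4-.5
S=lambda a:np.array([240,180])+(np.array(a)+.5)/3.6-.5
for n,F,j,c,p in(("top",T,[(272,301),(481,320)],[(242,454),(349,449),(353,607),(248,612)],[(298,41),(502,58),(484,275),(280,250)]),
             ("side",S,[(379,112),(478,234)],[(67,210),(220,158),(273,212),(115,268)],[(638,118),(715,195)])):
    J=at_z(n,F(j),42)[:,:2];C=at_z(n,F(c),30)[:,:2];P=at_z(n,F(p),0)[:,:2]
    d=J[0]-J[1];print(n,"jars",J.ravel(),"gap",np.linalg.norm(d)-52,"mid",J.mean(0),"yaw",np.arctan2(-d[0],d[1]))
    print("case",C.ravel(),C.mean(0));e=np.linalg.norm(C-np.roll(C,-1,0),axis=1);print("edges",e,"pad",P.ravel(),P.mean(0))
    if n=="top":
        v=C[0]+C[1]-C[2]-C[3];print("case yaw",np.arctan2(v[1],v[0]));v=P[0]+P[1]-P[2]-P[3];print("pad yaw",np.arctan2(v[1],v[0]))
```

```text
top jars [635.7 119.7 622.6   1.7] gap 66.73269016840023 mid [629.1  60.7] yaw -0.11059770546172094
case [550.  138.5 551.7  77.7 462.1  77.1 460.4 136.5] [506.1 107.4]
edges [60.9 89.6 59.5 89.7] pad [795.3 103.4 782.7 -16.4 654.3  -2.9 671.3 116. ] [725.9  50. ]
case yaw 0.014910242416208763
pad yaw -0.10306578585321773
side jars [633.5 121.1 619.4   0.9] gap 69.04654621320879 mid [626.5  61. ] yaw -0.1171759890399874
case [458.2 131.  547.8 137.6 548.7  80.4 458.7  74. ] [503.3 105.7]
edges [89.9 57.2 90.3 57.1] pad [793.6 105.3 784.5  22.1] [789.1  63.7]
```

```bash
cat >> h.py <<'E'
O=np.array([628.,61.]); YAW=-0.11
def pw(x,y,z): # pad frame -> world
    c,s=np.cos(YAW),np.sin(YAW); return [O[0]+c*x-s*y,O[1]+s*x+c*y,z]
def quat(phi): # tool down, finger line at angle phi in pad frame; nearest of two half turns
    best=None
    for k in(0,1):
        r=R.from_euler('z',phi+YAW-np.pi/2+k*np.pi)*R.from_euler('x',np.pi)
        q=r.as_quat()[[3,0,1,2]]; s=solve_ik(pw(-130,60,150),q)
        if s is not None and (best is None or abs(s[6])<best[0]): best=(abs(s[6]),q)
    return best[1]
E
python3 - <<'E'
from h import *
q=quat(0)   # finger line along pad x
s=arm.state(); e=np.array(s["eef_pos"]); e[2]=260
arm.movel(e); arm.movep(pw(-127,105,220),q); grip(40)
arm.movel(pw(-127,105,8),q,rate=150)
print(arm.state()["eef_pos"],arm.state()["opening"])
arm.movel(pw(-127,60,8),q,rate=50)
print(arm.state()["ft_force"],arm.state()["time_s"])
crop("top","t2",230,160,170,140,4)
E
```

```text
[513.68827997 179.4960766    8.63759112] 40.039643001168834
[ 0.0083624  -0.97602631  0.10420308] 6.3417
```

View pics/t2.png

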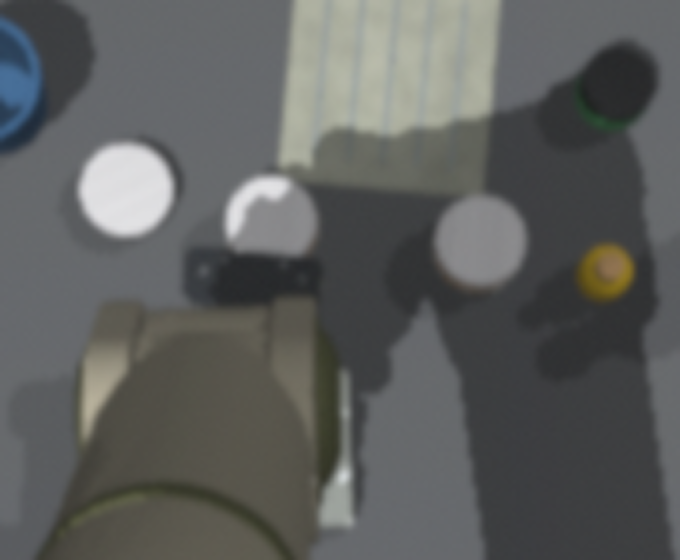

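The arm covers most of the case, but its right edge shows at crop x≈350, so contact has only just started. I'll finish the side push, back off to the left and look again.

Run:
```python
from h import *
q=quat(0)
arm.movel(pw(-127,37.5,8),q,rate=40)
print(arm.state()["ft_force"],arm.state()["eef_pos"])
arm.movel(pw(-127,60,8),q,rate=120);arm.movel(pw(-127,60,200),q,rate=250);arm.movep(pw(-230,60,200),quat(np.pi/2))
arm.movep(pw(-200,250,200),quat(np.pi/2))
print(arm.state()["time_s"])
crop("top","t3",230,180,170,130,4)
```

```text
[0.11443561 1.151243   0.97950002] [505.96690416 112.20608167   8.03163695]
10.275
```

View pics/t3.png

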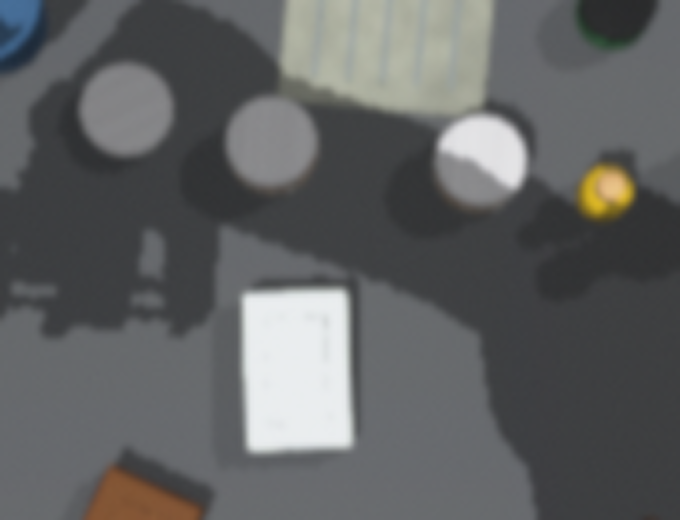

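The case has not moved: its lid corners are still at (242,294) and (348,289), although the TCP went to where it lies. I need to see how the fingers sit relative to it, so I'll repeat the move and watch from the side.

Run:
```python
from h import *
q=quat(0)
arm.movep(pw(-127,105,200),q)
arm.movel(pw(-127,105,8),q,rate=250)
arm.movel(pw(-127,48,8),q,rate=80)
s=arm.state();print(s["ft_force"],s["eef_pos"],s["ee_rot"],s["opening"],s["time_s"])
p,d=grab_frame("side");cv2.imwrite("pics/s2.png",cv2.resize(p[60:320,140:440],None,fx=2.3,fy=2.3,interpolation=cv2.INTER_CUBIC))
```

```text
[ 0.70632918  0.22654776 -1.29251273] [507.18608058 122.98221405   7.95897727] [-1.21364523e-04  7.44874435e-01  6.67204647e-01  1.41393179e-04] 39.9913046149615 13.075
```

View pics/s2.png

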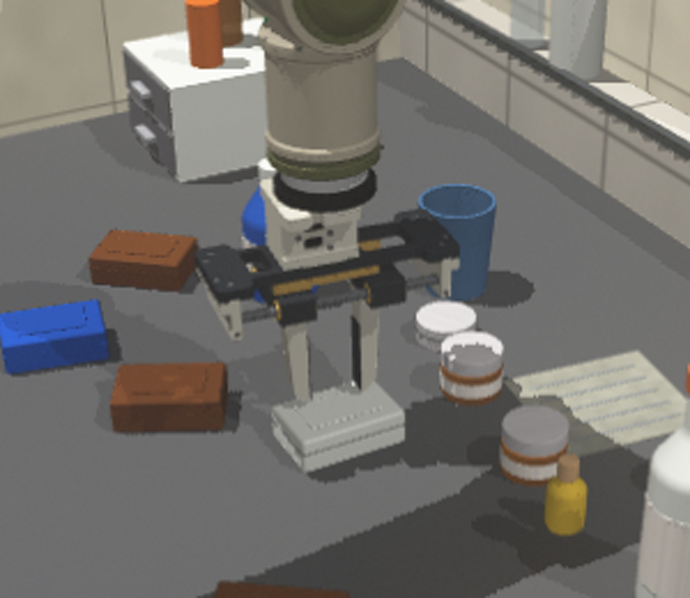

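The side view shows both fingers behind the case, at crop (300,370) and (365,365), and the case is unmoved. So the cameras and the arm disagree. I'll deproject finger and case pixels using the depth image.

Run:
```python
from h import *
np.set_printoptions(precision=1,suppress=True)
p,d=grab_frame("side"); pt,dt=grab_frame("top")
def dep(n,d,u,v):
    z=np.median(d[v-1:v+2,u-1:u+2]); x,r=ray(n,[(u,v)]); return x+r[0]*z
for nm,u,v in[("finger a",270,221),("finger a up",268,205),("finger b",300,219),("finger b up",299,205),("lid",288,240),("lid2",275,245),("counter",240,290),("counter2",330,320),("jar lid L",345,214),("jar lid R",372,245)]: print(nm,dep("side",d,u,v))
for nm,u,v in[("jarL",298,215),("jarR",350,220),("case edge lid",314,280),("counter",400,130)]: print("top",nm,dep("top",dt,u,v))
K,k,x,M=cam("side")
for P in([507.2,123,8],[537,126,8],[480,120,8]):
    c=(np.array(P)-x)@M; s=c[:2]/-c[2]*[1,-1]; f=1+k*(s@s); print(K[:2,:2]@(s*f)+K[:2,2])
m=(p.min(2)>120); print(arm.state()["q"])
```

```text
finger a [477.4 117.6  68.3]
finger a up [475.3 117.8 101.9]
finger b [534.  112.2  58.4]
finger b up [532.8 112.5  88.2]
lid [501.9  97.4  31.7]
lid2 [475.  95.  31.]
counter [383.7  41.8   0.9]
counter2 [481.  -96.8   1.7]
jar lid L [627.2 109.9  42.8]
jar lid R [618.3   0.6  41.8]
top jarL [635.1 118.8  44. ]
top jarR [621.4   1.5  44.5]
top case edge lid [475.   80.2 536.2]
top counter [ 838.4 -123.5   -0.1]
[284.9 242.9]
[298.6 237.8]
[272.3 247.7]
[-0.5  0.7  0.2  2.2 -0.3  0.3 -0.1]
```

Run:
```python
from h import *
np.set_printoptions(precision=2,suppress=True)
p,d=grab_frame("side")
v,u=np.mgrid[215:285,240:335]; uv=np.c_[u.ravel(),v.ravel()]
x,r=ray("side",uv); P=x+r*d[uv[:,1],uv[:,0]][:,None]
m=(P[:,2]>27)&(P[:,2]<36)&(P[:,1]<150)&(P[:,0]<575)&(P[:,0]>430)
pts=P[m][:,:2]; print(m.sum(),cv2.minAreaRect(pts.astype(np.float32)),P[m][:,2].mean())
```

```text
915 ((502.6928405761719, 106.93345642089844), (89.64302825927734, 64.12850952148438), 1.4819575548171997) 30.5051232869788
```

Run:
```python
from h import *
np.set_printoptions(precision=1,suppress=True)
p,d=grab_frame("side")
for u in(270,299):
    for v in range(220,242,2):
        x,r=ray("side",[(u,v)]); print(u,v,x+r[0]*d[v,u],p[v,u])
cv2.imwrite("pics/s3.png",cv2.resize(p[180:280,240:340],None,fx=6,fy=6,interpolation=cv2.INTER_CUBIC))
print(arm.state()["ft_force"],arm.state()["tau"],arm.state()["grasp_force"])
```

```text
270 220 [476.7 115.9  71.5] [127 138 141]
270 222 [476.1 114.8  68.2] [127 138 141]
270 224 [477.2 118.1  61.7] [128 139 141]
270 226 [476.6 117.   58.3] [128 139 142]
270 228 [476.8 118.1  53.3] [127 138 141]
270 230 [477.4 119.9  47.8] [128 138 142]
270 232 [475.9 117.   45.7] [127 137 140]
270 234 [482.2 132.3  30.3] [118 123 123]
270 236 [479.8 127.3  29.6] [118 124 123]
270 238 [475.2 116.8  33. ] [152 159 158]
270 240 [473.2 112.5  31.8] [146 152 151]
299 220 [530.8 109.8  58.6] [128 139 142]
299 222 [532.2 112.9  52.2] [128 139 141]
299 224 [531.2 111.1  49.1] [127 138 141]
299 226 [532.1 113.1  43.4] [128 139 141]
299 228 [530.2 109.3  41.8] [135 145 147]
299 230 [535.7 120.9  28.9] [153 159 158]
299 232 [530.9 111.3  31.7] [152 159 158]
299 234 [528.5 106.5  30.8] [153 160 158]
299 236 [525.4 100.3  31.1] [152 158 157]
299 238 [522.3  94.   31.5] [155 161 160]
299 240 [518.9  87.2  32.3] [153 160 158]
[ 0.4 -0.6 -0.1] [  0.1 -63.4   4.   -8.8  -0.    0.   -0. ] 0.0
```

View pics/s3.png

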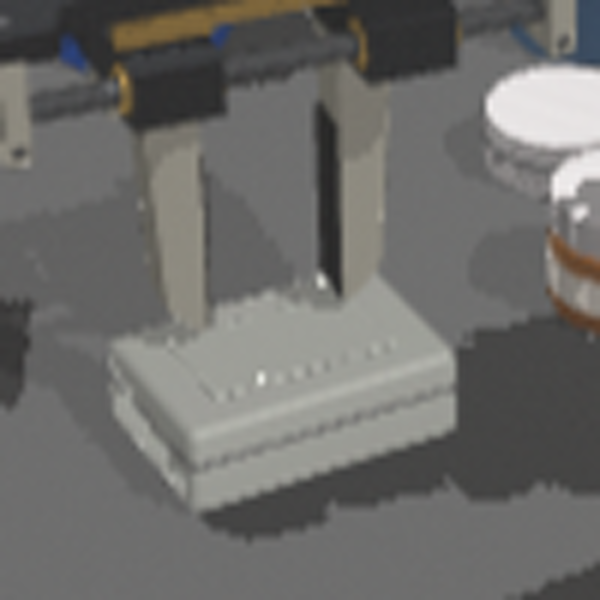

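The crop shows the fingertips ending about 40 mm above the counter, hovering over the lid. The arm reports z = 8, so the real tips are about 30 mm higher than the TCP reading. I'll find the counter by touch beside the case.

Run:
```python
from h import *
q=quat(0)
arm.movel(pw(-127,105,8),q,rate=200)
try:
    print(arm.movel(pw(-127,105,-45),q,rate=25,until_force=4))
except arm.PlanningError as e: print("plan",e)
s=arm.state();print(s["eef_pos"],s["ft_force"],s["time_s"])
```

```text
True
[513.2459656  179.32066817 -29.26837244] [-1.93035663 -0.24514729  9.21911248] 15.15
```

The counter is at a reported z of about -29, so I'll push at z = -22, which puts the tips about 7 mm up. Repeating the side push.

Run:
```python
from h import *
q=quat(0)
arm.movel(pw(-127,105,-22),q,rate=100)
arm.movel(pw(-127,37.5,-22),q,rate=60)
print(arm.state()["ft_force"],arm.state()["eef_pos"])
arm.movel(pw(-127,60,-22),q,rate=120);arm.movel(pw(-127,60,100),q,rate=250)
arm.movep(pw(-200,250,200),quat(np.pi/2))
print(arm.state()["time_s"])
crop("top","t4",230,180,170,130,4)
```

```text
[-0.78481453  0.60321178 -0.43619283] [505.91008249 112.55136049 -22.00877943]
18.5667
```

View pics/t4.png

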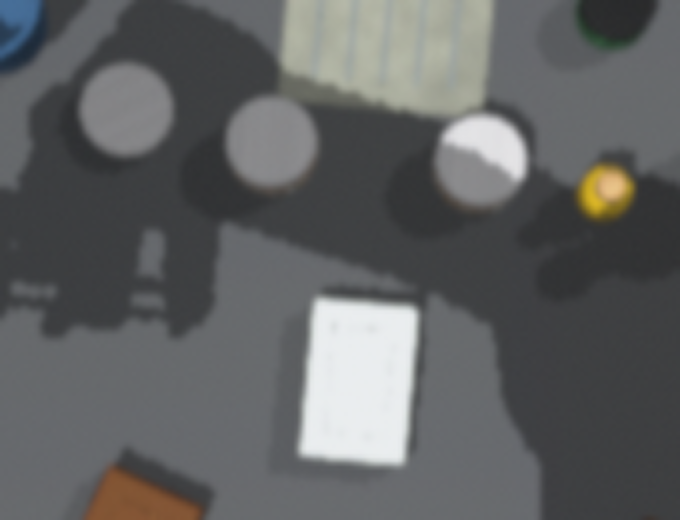

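The case has turned and moved over: its lid corners are now at (314,297), (420,307), (406,465) and (299,456). The jars are at (272,141) and (481,160). I've used nine of the ten pictures, so I'll measure numerically from here.

```bash
cat >> h.py <<'E'
def topad(P):
    d=np.asarray(P)[:,:2]-O; c,s=np.cos(YAW),np.sin(YAW); return np.c_[c*d[:,0]+s*d[:,1],-s*d[:,0]+c*d[:,1]]
def case(n="side"):  # case lid from depth: pad-frame rect
    p,d=grab_frame(n); v,u=np.mgrid[0:480,0:640]; uv=np.c_[u.ravel(),v.ravel()]
    x,r=ray(n,uv); P=x+r*d.ravel()[:,None]; Q=topad(P); b=p.reshape(-1,3).astype(int)
    m=(P[:,2]>25)&(P[:,2]<36)&(Q[:,0]>-200)&(Q[:,0]<170)&(abs(Q[:,1])<55)&(b.max(1)-b.min(1)<25)&(b.min(1)>90)
    m&=~((abs(Q[:,0])<32)&(abs(Q[:,1])>29))
    k=np.zeros((480,640),np.uint8); k.ravel()[m]=1; k=cv2.morphologyEx(k,cv2.MORPH_OPEN,np.ones((3,3)))
    l,lab,st,_=cv2.connectedComponentsWithStats(k); i=1+st[1:,4].argmax()
    return st[i,4],cv2.minAreaRect(topad(at_z(n,uv[lab.ravel()==i],30)).astype(np.float32))
E
python3 - <<'E'
from h import *
np.set_printoptions(precision=1,suppress=True)
F=lambda a:np.array([230,180])+(np.array(a)+.5)/4-.5
C=topad(at_z("top",F([(314,297),(420,307),(406,465),(299,456)]),30));v=C[0]+C[1]-C[2]-C[3]
print(C,C.mean(0),np.arctan2(v[1],v[0]));print(topad(at_z("top",F([(272,141),(481,160)]),42)))
print(case("top"),case("side"))
E
```

```text
[[ -84.    27.6]
 [ -84.2  -32.9]
 [-174.   -33. ]
 [-174.5   27.7]] [-129.2   -2.7] 9.574978340230079e-05
[[  1.2  59.2]
 [  1.1 -59.6]]
(np.int32(805), ((-129.75204467773438, -2.2925891876220703), (59.76786804199219, 89.6841812133789), 89.94625854492188)) (np.int32(1068), ((-133.8069305419922, -6.8599853515625), (65.74954223632812, 91.68765258789062), 89.88277435302734))
```

The yaw is now aligned to within 0.01 rad, and the case is 2.3 mm right of the centre line. I'll push from behind with two fingers, drifting 2.3 mm left before the jars.

Run:
```python
from h import *
q=quat(np.pi/2)
for x0 in(-200,-196,-192):
    if solve_ik(pw(x0,-2.3,-22),q) is not None: break
print(x0)
arm.movep(pw(x0,-2.3,60),q); grip(16); arm.movel(pw(x0,-2.3,-22),q,rate=150)
print(arm.state()["opening"],arm.state()["eef_pos"])
arm.movel(pw(-180,-2.3,-22),q,rate=50)
print(arm.movel(pw(-120,0,-22),q,rate=50,until_force=15))
s=arm.state();print(s["ft_force"],topad([s["eef_pos"]]),s["time_s"]); print(case("side"))
p,d=grab_frame("top");cv2.imwrite("pics/t5.png",cv2.resize(p[160:320,260:420],None,fx=3.7,fy=3.7,interpolation=cv2.INTER_CUBIC))
```

```text
-200Traceback (most recent call last):
  File "<stdin>", line 6, in <module>
plant.PlanningError: the arm cannot follow that straight line within its joint ranges
```

Run:
```python
from h import *
q=quat(np.pi/2)
ok=False
for x0 in(-198,-195,-192,-190):
    for z in(-22,-18):
        try: arm.movel(pw(x0,-2.3,60),q); arm.movel(pw(x0,-2.3,z),q,rate=150); ok=True; break
        except arm.PlanningError as e: print(x0,z,e, solve_ik(pw(x0,-2.3,z),q))
    if ok: break
print(x0,z,ok,arm.state()["opening"],arm.state()["eef_pos"],arm.state()["q"],arm.state()["time_s"])
```

```text
-198 -22 the arm cannot follow that straight line within its joint ranges [-0.18300935  0.6773717  -0.18872196  2.38970117  0.95851579  0.14418033
  0.17644234]
-198 -18 the arm cannot follow that straight line within its joint ranges [-0.18296115  0.66835579 -0.18858054  2.38833526  0.89670221  0.14924835
  0.23791091]
-195 -22 the arm cannot follow that straight line within its joint ranges [-0.18015942  0.67793306 -0.18874803  2.38319141  0.92616045  0.14776022
  0.21204908]
-195 -18 the arm cannot follow that straight line within its joint ranges [-0.18011145  0.66898302 -0.18860704  2.38183479  0.86737043  0.15306882
  0.27049275]
-192 -22 the arm cannot follow that straight line within its joint ranges [-0.17735619  0.67852861 -0.18876497  2.37668118  0.89554622  0.15146639
  0.24587787]
-192 -18 the arm cannot follow that straight line within its joint ranges [-0.17730775  0.66964354 -0.18862566  2.37533377  0.83965332  0.15699325
  0.30142292]
-190 -22 the arm cannot follow that straight line within its joint ranges [-0.17551233  0.67894437 -0.18877217  2.37234065  0.87606381  0.15400164
  0.26748312]
-190 -18 the arm cannot follow that straight line within its joint ranges [-0.17546334  0.67010209 -0.18863442  2.37099933  0.82202847  0.15966233
  0.32116953]
-190 -18 False 16.08795964109456 [438.85087327  79.5585828   60.00667348] [-0.24271256  0.50079753 -0.08866845  2.33418728  0.13933762  0.31112144
  1.00754748] 22.4417
```

Run:
```python
from h import *
q=quat(np.pi/2)
arm.movel(pw(-195,-2.3,60),q); arm.movep(pw(-195,-2.3,20),q); print(arm.state()["q"]); arm.movep(pw(-195,-2.3,-22),q)
print(arm.state()["q"],arm.state()["eef_pos"])
arm.movel(pw(-180,-2.3,-22),q,rate=50)
print(arm.movel(pw(-120,0,-22),q,rate=50,until_force=15))
s=arm.state();print(s["ft_force"],topad([s["eef_pos"]]),s["time_s"]); print(case("side"))
```

```text
[-0.27264461  0.58370068 -0.05551209  2.37093983  0.16019901  0.19384714
  0.98482657]
[-0.17978793  0.67579326 -0.1887631   2.3828023   0.92364852  0.14910873
  0.21450124] [434.60574553  79.75443222 -21.03944698]
False
[-0.53791367  0.07628903 -0.16239365] [[-119.98067537    0.15144665]] 25.5417
(np.int32(676), ((-68.57257843017578, -18.79425811767578), (118.89747619628906, 56.31409454345703), 23.57522201538086))
```

Run:
```python
from h import *
q=quat(np.pi/2)
arm.movel(pw(-135,0,-22),q,rate=150); arm.movel(pw(-135,0,70),q,rate=300); arm.movep(pw(-180,200,150),q)
print(case("top"),case("side"),arm.state()["time_s"])
```

```text
(np.int32(793), ((-64.6405029296875, 0.04880714416503906), (59.410423278808594, 89.57857513427734), 89.1396713256836)) (np.int32(1000), ((-68.1551742553711, -4.301059722900391), (64.47296905517578, 91.37432098388672), 89.92452239990234)) 27.2833
```

The case is centred at y = 0.05 with yaw within 1°. Next I'll push it straight through the gap, with a force stop.

Run:
```python
from h import *
q=quat(np.pi/2)
arm.movep(pw(-135,0,60),q); arm.movel(pw(-135,0,-22),q,rate=150)
print(arm.movel(pw(-122,0,-22),q,rate=80))
hit=arm.movel(pw(38,0,-22),q,rate=40,until_force=15)
s=arm.state();print(hit,s["ft_force"],topad([s["eef_pos"]]),s["time_s"])
if not hit:
    arm.movel(pw(30,0,-22),q,rate=60); arm.movel(pw(30,0,90),q,rate=200); arm.movel(pw(-120,0,150),q,rate=200); arm.movep(pw(-180,200,180),q)
    print(case("top"),case("side"),arm.state()["time_s"])
    p,d=grab_frame("top");cv2.imwrite("pics/t6.png",cv2.resize(p[120:300,200:420],None,fx=3.5,fy=3.5,interpolation=cv2.INTER_CUBIC))
```

```text
False
False [-0.63874312  0.51966872  1.15869423] [[3.79512343e+01 2.82945304e-02]] 33.35
(np.int32(718), ((93.38701629638672, -0.49505615234375), (58.933311462402344, 89.67788696289062), 89.41311645507812)) (np.int32(897), ((88.68209838867188, -4.559558868408203), (65.40145111083984, 91.71797180175781), 89.97208404541016)) 36.25
```

View pics/t6.png

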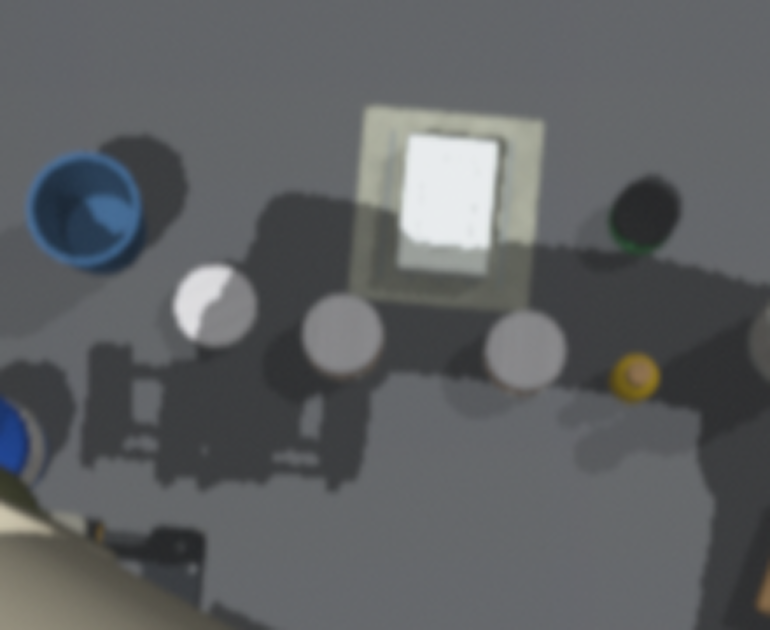

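The case, at about (448,205), lies wholly inside the pad, and the tin, serum, balm jar and tumbler are where they were. Handing in.

```bash
python3 -c "
from plant import arm
print(arm.hand_in())"
```

```text
the job is handed in; nothing more can be done
None
```

I pushed the soap case through the gap between the jars and handed the job in; the last top-camera check showed it wholly on the drying pad (centre about x = 93, y = 0 mm in the pad frame), though no verdict was returned.

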